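Check a surface probe on the reference plate

ROBOT

A 7-joint arm with a two-finger parallel gripper is mounted at the origin on a cart in front of the work surface, level with it; the furniture and walls round the work are solid. World frame = base frame: x ahead of the robot, y to its left, z up, the work surface at z = 0. Lengths are in m, angles in degrees, forces in N, time in s.
With the tool pointing down it reaches from about 0.425 to 0.95 m from the base axis. Payload 16.7 kg.
Tool frame: the origin (TCP) lies midway between the tips of the shut fingers; the grasp point (between the pads) lies 19 mm behind it; z points along the fingers, y is the line along which they close (so a half turn about z gives the same grasp; the last joint's range is limited). The gripper opens to 94 mm and grips with 3 to 60 N. Pads are 16 mm wide; open, the fingers measure 119 mm over their backs; the gripper's body (75 mm by 177 mm) begins 78 mm behind the grasp point.
Start: joints at [-77.836, 24.414, 4.234, 92.017, -1.954, 63.644, -3.845], TCP at [0.239, 0.631, 0.205] pointing down, gripper open.
Joint ranges: [-163.25, 163.25], [-28.42, 122.38], [-70.27, 78.77], [12.13, 141.07], [-58.53, 238.53], [9.26, 117.41], [-156.51, 156.51]. Speed limits (degrees/s): [108.29, 108.29, 136.94, 136.94, 172.46, 172.46, 172.46].

INTERFACE

Orientations are given as a 3x3 rotation matrix whose columns are the frame's x, y, z axes.
In Python, from workcell import readout, vision, workorder gives the robot as it stands.
- The arm moves only by the tool move_arm, never from a script. Its argument "targets" is one flat list of numbers, 7 for each row, row after row: the shift along the tool's x, y, z in mm, then the turn, a rotation vector about the tool's x, y, z in degrees, then the gripper command: -1 is fully open, 1 is shut, values between are in proportion. In form: [tx, ty, tz, rx, ry, rz, gripper, tx, ty, tz, rx, ry, rz, gripper, ...]. A call has 1 to 20 rows; each row is the pose to reach, as a shift and turn from the pose commanded when the call began, along the tool's axes at that moment; what a row does not reach only later rows make up. A row lasts 1/10 s, in which the tool goes at most 50 mm and 8.59 degrees, less where a joint would pass 70% of its speed; a pose out of reach is approached as far as the arm can. A call with a gripper value outside its range is refused whole. The fingers move at their own pace and stop on an object; "grip_force" is the grip in N (left out, the last holds). Time passes only in rows, so rows that repeat a pose let the fingers close. It gives the time, the measured TCP pose, the force, the opening and the grip force at its end, in the units of the state.
- readout.sense(): the state, without advancing time (a new reading comes with each control period).
- vision.capture(name): name is "side" or "top" or "wrist"; returns a dict with "color" (384x512x3 uint8, blue, green, red), "depth" (384x512 float32, m along the optical axis (not along the pixel's ray), 0 where there is no reading), "camera_matrix" (3x3 intrinsics, pixels), "view" (4x4, takes a point from world to camera coordinates); the wrist camera has in their place "tool_from_camera" (4x4, takes a point from camera to tool coordinates, whose origin is the TCP and whose axes are the flange's). Camera axes: x right, y down, z forward; pixel columns grow to the right and rows downward; lengths in m; the calibration is good to about 2 mm. A picture is of the moment at which its call begins: read the wrist's pose just before it.
- workorder.hand_in(): hands the job in; it is judged then, once.
The state is a dict: "time_s": time; "joint_pos": joint angles; "joint_velocities": joint speeds; "joint_efforts": joint torques, N m; "position": TCP position; "tcp_rot": TCP orientation; "wrist_force": force on the tool from outside, world axes, zero at the start; "wrist_torque": the same for the moment, N m; "finger_gap": finger opening in m; "grasp_force": force on a finger pad.
Only numpy, scipy, OpenCV 4.12 (cv2) and the standard library are available. Lean on these libraries where they do the work, as an engineer would, in place of code of your own. Each camera call takes 0.05 s, during which the arm holds its last target. There are 200 camera calls.

TASK

Swing the check stand's folded leg right out by its green post until it snaps past the catch and is seated at its end stop. Then lift the yellow probe out of its holder and press its sprung metal tip lightly on the white ringed spot of the sloped plate, the probe square to that plate, with the tip pushed in about half of its travel (neither just touching nor bottomed). The program finishes while holding the probe there, still in the gripper and pressed on the spot; leave the leg out and do not disturb the other things.

Things in the scene. Friction and masses are not known exactly. Their poses are not given: they have to be found in the camera images.
- check_stand: grey check stand, fixed to the worktop; base 120 x 110 x 12 mm, origin at the centre of its underside, x pointing away from the side the plate faces (the sloped plate faces -x and up), y to the side that has the leg, z up. Its 80 x 80 x 14 mm aluminium plate, on a pedestal, slopes 20 degrees: low edge at -x, 50 mm high, high edge at +x, 78 mm high
- spot (a point): centre of the white spot (20 mm across, red ring round it 26 mm across, black dot in the middle) on the upper face of the sloped plate, 64 mm above the worktop. Its z axis is the normal of the plate, pointing up and out of it, 20 degrees from vertical
- leg (a joint): angle of the steel leg about its vertical hinge: 0 folded back along the stand's +y side (pointing to the stand's +x), as it starts; growing counter-clockwise from above, 1.571 fully out at its stop (pointing to the stand's +y). An over-centre spring pushes it back with about 1 N at the post until about 1.1; let go beyond about 1.25 it snaps on to the stop and stays there, let go before about 0.95 it folds back
- leg_post (a point): on the axis of the round green upright post (16 mm diameter, from 29 to 73 mm above the worktop) at the free end of the leg, 56 mm above the worktop. The post is 100 mm from the hinge; the leg bar under it is 8 mm thick, top 29 mm above the worktop. When folded, the edge of the plate is 27 mm beside the post. The post can turn in the fingers while the leg swings
- leg_hinge (a point): on the vertical hinge axis of the leg, 56 mm above the worktop; at x = -40, y = +75 mm in the stand's frame
- holder: white square probe holder, fixed to the worktop, 56 x 56 x 70 mm on a 76 mm square grey foot; origin at the centre of its underside, z up. The probe hangs in a round 14 mm hole 62 mm deep in the middle of its top
- probe_grip (a point): centre of the handle of the loose yellow probe; z along the probe from its tip to its rear end. The handle is square, 22 x 22 mm (faces along the point's x and y axes), 83 mm long; the probe weighs about 0.1 kg and starts upright, its handle standing on top of the holder, from 70 to 153 mm above the worktop (this point at 111.5 mm). Below the handle a 10 mm thick stem with the tip reaches 52 mm down into the hole; the resting tip end is 93.5 mm from this point along -z
- tip_point (a point): end of the round 8 mm sprung copper tip of the probe, on the probe's axis
- probe_tip (a joint): how far the tip is pushed into the probe, m: 0 at rest, 0.012 bottomed. Spring 400 N/m with 0.8 N preload: 3.2 N at the half-way 0.006, 5.6 N at 0.012
- specimen_cup_1: white specimen cup with an orange lid, 44 mm across, 53 mm high, origin under its centre; bystander
- specimen_cup_2: white specimen cup with a blue lid, 44 mm across, 53 mm high, origin under its centre; bystander
- specimen_cup_3: white specimen cup with an orange lid, 44 mm across, 53 mm high, origin under its centre; bystander
- decapper: orange waisted tube opener, 35 mm across, 70 mm high, standing, origin under its centre; bystander
Not all that is in view belongs to the job. Of the things like the part that bears probe_grip, leave any that is pink or red; of the rest the smaller one is meant.

How it is judged (in metres and radians):
On the way, in this order (a step that is already met when the one before it is completed fails the run):
1. the leg is swung fully out and seated at its stop while the probe still stands in the holder (value of joint leg above 1.5 rad and distance between probe_grip and holder below 0.13 m), for 0.2 s.
2. the probe is lifted out of its holder (distance between tip_point and holder above 0.085 m), for 0.1 s.
3. the tip is pressed on the spot (distance between tip_point and spot below 0.01 m and contact force between probe and check_stand above 0.8 N), for 0.2 s.
At the end, for the whole second after the job is handed in: The leg is out at its stop (over 1.5 rad); the gripper holds the probe still, square to the plate within 0.16 rad (9 degrees), its tip end within 10 mm of the spot's centre, pushed in 2 to 10.5 mm and pressing with 0.8 to 8 N; the probe is clear of the holder (all of step 3 and value of joint leg above 1.5 rad and angle between the z axis of probe_grip and the z axis of spot, either way round below 0.16 rad and value of joint probe_tip between 0.002 and 0.0105 m and contact force between probe and check_stand below 8 N and contact force between the fingers and probe above 1 N and contact force between probe and holder below 0.1 N and linear speed of probe below 0.02 m/s); the arm keeps its last pose, push and grip.
It fails at once if the probe is pressed on the stand with more than 15 N (contact force between probe and check_stand above 15 N).
It fails at once if a bystander is moved more than 30 mm (distance of any of specimen_cup_1, specimen_cup_2, specimen_cup_3, decapper from where it was at the start of the episode above 0.03 m).
It also fails if it takes over 64 s, if anything falls off the work surface, if the arm or the gripper's body presses on something with over 40 N, if the wrist force passes 120 N, or if a joint passes its speed limit or range.

## Working session

There is one attempt and no reset: what is moved stays moved. The work goes in short steps, Python scripts to look and compute and a tool call to move; the robot and the scene stay as the last step left them, time stands still between calls to the robot, and variables do not carry over. Pictures are saved under pics/ and viewed, at most 10 in all, crops included, and the job is handed in when it is done.

Besides the shell and the picture viewer there is one more tool, called as name(argument=value, ...) on one line, values as JSON. move_arm: Moves the arm, as the interface text tells. Its arguments: {"type":"object","properties":{"targets":{"type":"array","items":{"type":"number"}},"grip_force":{"type":"number"}},"required":["targets"]}

```bash
mkdir -p pics; cat > h.py <<'E'
import numpy as np, cv2
from workcell import readout, vision, workorder
def cap(n):
    s=readout.sense(); c=vision.capture(n)
    K=np.array(c["camera_matrix"])
    if n=="wrist":
        T=np.eye(4); T[:3,:3]=np.array(s["tcp_rot"]); T[:3,3]=s["position"]
        W=T@np.array(c["tool_from_camera"])
    else: W=np.linalg.inv(np.array(c["view"]))
    d=c["depth"]; v,u=np.mgrid[:384,:512]
    P=np.stack([(u-K[0,2])/K[0,0]*d,(v-K[1,2])/K[1,1]*d,d,np.ones_like(d)],-1)@W.T
    return c["color"],np.where(d[...,None]>0,P[...,:3],np.nan),K,W
E
python3 - <<'E'
from h import *
for n in ("top","side"):
    im,P,K,W=cap(n); cv2.imwrite(f"pics/{n}.png",im); np.savez(f"{n}.npz",im=im,P=P,K=K,W=W)
s=readout.sense(); print(s["position"],s["tcp_rot"],s["finger_gap"],s["time_s"])
E
```

```text
[0.23880825 0.63093047 0.20485479] [[-9.35263047e-01  3.53953300e-01 -3.07177054e-04]
 [ 3.53953420e-01  9.35262419e-01 -1.08865966e-03]
 [-9.80435227e-05 -1.12690952e-03 -9.99999360e-01]] 0.0939688693411332 0.1
```

View pics/top.png

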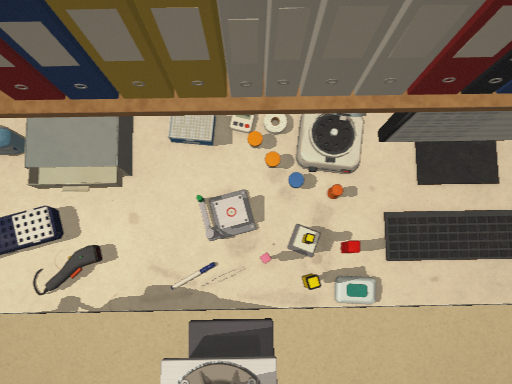

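View pics/side.png

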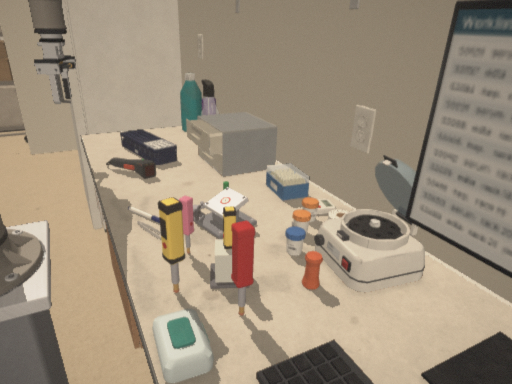

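The top view shows the spot at (231,212), the green post at (200,198), and the holder with the small yellow probe at (305,239). The larger yellow (312,282), red and pink ones are decoys. Next I measure these.

```bash
python3 - <<'E'
from h import *
D=np.load("top.npz"); im,P=D["im"],D["P"]; W=D["W"]; print("cam",W[:3,3])
hsv=cv2.cvtColor(im,cv2.COLOR_BGR2HSV)
def blob(x0,y0,x1,y1,f):
    m=np.zeros(im.shape[:2],bool); m[y0:y1,x0:x1]=True
    m&=f; p=P[m]; print(m.sum(),np.round(np.nanmedian(p,0),4),np.round(np.nanmin(p,0),3),np.round(np.nanmax(p,0),3))
H,S,V=[hsv[...,i].astype(int) for i in range(3)]; Z=P[...,2]
print("post");blob(190,190,212,206,(H>45)&(H<85)&(S>90))
print("ring");blob(220,200,243,224,((H<8)|(H>172))&(S>80))
print("holder top");blob(285,220,325,262,(Z>.064)&(Z<.076))
print("probe top");blob(285,220,325,262,(Z>.145))
print("stand base");blob(195,180,265,245,(Z>.008)&(Z<.016))
for n,m,b in(("holder",(Z>.062)&(Z<.078),(285,220,325,262)),("probe",Z>.145,(285,220,325,262)),("plate",(Z>.045)&(Z<.085),(207,185,260,240))):
    k=np.zeros_like(m);k[b[1]:b[3],b[0]:b[2]]=1;q=P[m&k][:,:2].astype(np.float32);print(n,cv2.minAreaRect(q))
k=np.zeros_like(m);k[195:230,213:250]=1;q=P[k&(Z>.045)&(Z<.085)]
A=np.c_[q[:,:2],np.ones(len(q))];c=np.linalg.lstsq(A,q[:,2],rcond=None)[0];n=np.r_[-c[:2],1];n/=np.linalg.norm(n);print("plate n",n,np.degrees(np.arccos(n[2])),np.degrees(np.arctan2(n[1],n[0])))
for u,v in((255,139),(273,159),(296,180),(335,191),(312,282),(350,247),(265,258),(332,110),(230,110),(208,283),(175,287),(215,265)):print(u,v,np.round(P[v,u],3))
I=cv2.resize(im[180:300,180:370],None,fx=4,fy=4,interpolation=cv2.INTER_CUBIC);cv2.imwrite("pics/c1.png",I)
E
```

```text
cam [ 0.41560243 -0.10241535  1.36563228]
post
34 [0.5884 0.044  0.0736] [0.583 0.036 0.003] [0.607 0.058 0.079]
ring
35 [ 0.5494 -0.0416  0.0657] [ 0.539 -0.053  0.058] [ 0.563 -0.031  0.072]
holder top
326 [ 0.4697 -0.2404  0.0705] [ 0.437 -0.28   0.064] [ 0.508 -0.211  0.076]
probe top
80 [ 0.471  -0.2446  0.1529] [ 0.461 -0.256  0.146] [ 0.484 -0.233  0.16 ]
stand base
653 [ 0.5257 -0.0486  0.0125] [ 0.469 -0.135  0.008] [0.647 0.049 0.016]
holder ((0.47226181626319885, -0.2451004534959793), (0.056410714983940125, 0.05609278008341789), 68.4801254272461)
probe ((0.4717493951320648, -0.24489673972129822), (0.022612422704696655, 0.021946383640170097), 73.53218078613281)
plate ((0.5434165000915527, -0.044784411787986755), (0.09916359931230545, 0.07977893948554993), 14.202232360839844)
plate n [-0.31626823 -0.08240386  0.94508413] 19.076309665058442 -165.39624213069604
255 139 [ 0.755 -0.111  0.055]
273 159 [ 0.697 -0.16   0.057]
296 180 [ 0.637 -0.223  0.057]
335 191 [ 0.602 -0.328  0.071]
312 282 [ 0.363 -0.242  0.189]
350 247 [ 0.446 -0.341  0.177]
265 258 [ 0.423 -0.131  0.138]
332 110 [ 0.64  -0.224  0.667]
230 110 [ 0.641 -0.07   0.672]
208 283 [ 0.357  0.028 -0.004]
175 287 [0.348 0.119 0.011]
215 265 [0.407 0.007 0.01 ]
```

View pics/c1.png

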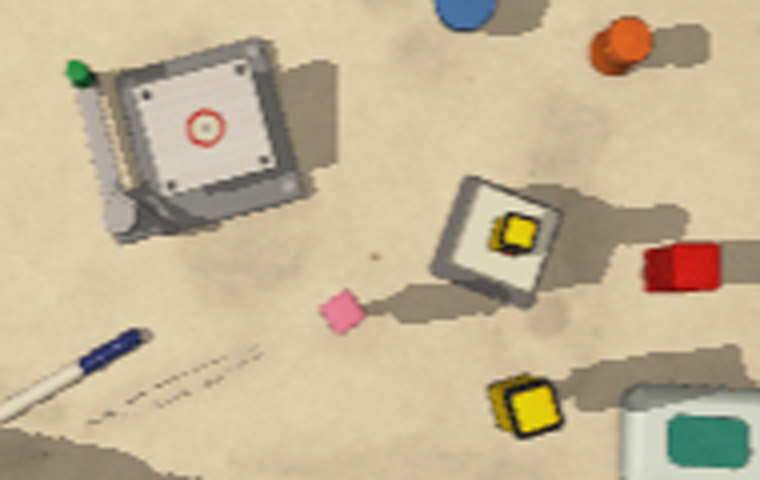

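```bash
cat >> h.py <<'E'
from scipy.spatial.transform import Rotation as Ro
def down(az):  # tool down, closing axis at azimuth az
    a=np.radians(az); y=np.array([np.cos(a),np.sin(a),0]); z=np.array([0,0,-1.]); return np.c_[np.cross(y,z),y,z]
def rel(p,R):
    s=readout.sense(); R0=np.array(s["tcp_rot"])
    print(np.round(R0.T@(np.array(p)-s["position"])*1e3,1),np.round(Ro.from_matrix(R0.T@R).as_rotvec(degrees=True),2))
E
python3 -c "
from h import *
rel((.5885,.045,.15),down(14.6))"
```

```text
[-534.4 -424.2   55.4] [-6.000e-02  4.000e-02  5.467e+01]
```

move_arm(targets=[-534,-424,55,0,0,54.7,-0.1,-534,-424,55,0,0,54.7,-0.1,-534,-424,55,0,0,54.7,-0.1,-534,-424,55,0,0,54.7,-0.1,-534,-424,55,0,0,54.7,-0.1,-534,-424,55,0,0,54.7,-0.1,-534,-424,55,0,0,54.7,-0.1,-534,-424,55,0,0,54.7,-0.1,-534,-424,55,0,0,54.7,-0.1,-534,-424,55,0,0,54.7,-0.1,-534,-424,55,0,0,54.7,-0.1,-534,-424,55,0,0,54.7,-0.1,-534,-424,55,0,0,54.7,-0.1,-534,-424,55,0,0,54.7,-0.1,-534,-424,55,0,0,54.7,-0.1,-534,-424,55,0,0,54.7,-0.1,-534,-424,55,0,0,54.7,-0.1,-534,-424,55,0,0,54.7,-0.1,-534,-424,55,0,0,54.7,-0.1,-534,-424,55,0,0,54.7,-0.1], grip_force=20)

```text
time_s: 2.1
position: [0.5881, 0.0465, 0.1506]
tcp_rot: [[-0.253, 0.968, 0.0], [0.968, 0.253, 0.0], [0.0, 0.0, -1.0]]
wrist_force: [-0.8, 0.5, -0.1]
finger_gap: 0.0515
grasp_force: 0.0
```

```bash
python3 - <<'E'
from h import *
s=readout.sense();print(s["position"],s["joint_pos"],s["wrist_force"],s["finger_gap"])
im,P,K,W=cap("wrist");cv2.imwrite("pics/w1.png",im)
hsv=cv2.cvtColor(im,cv2.COLOR_BGR2HSV);H,S,V=[hsv[...,i].astype(int) for i in range(3)];Z=P[...,2]
m=(H>45)&(H<85)&(S>90)&(Z>.06)&(Z<.08);print("post",m.sum(),np.nanmean(P[m],0),cv2.minEnclosingCircle(P[m][:,:2].astype(np.float32)) if m.any() else 0)
m=((H<8)|(H>172))&(S>80)&(Z>.05)&(Z<.08);print("ring",m.sum(),np.nanmedian(P[m],0),cv2.minEnclosingCircle(P[m][:,:2].astype(np.float32)) if m.any() else 0)
rel((.5885,.045,.037),down(14.6))
E
```

```text
[0.58807494 0.04645322 0.15059362] [-33.32442592  21.46806677  28.50678555 107.6156086  -12.48809132
  53.97143174  15.54377556] [-0.75457219  0.46402966 -0.13232862] 0.05148282691728049
post 299 [0.58937668 0.04671191 0.07163097] ((0.5902683138847351, 0.045499369502067566), 0.007847394794225693)
ring 62 [ 0.41859683 -0.12274827  0.06295845] ((0.41800999641418457, -0.12308045476675034), 0.006878664251416922)
[ -1.3   0.  113.6] [ 0.01 -0.01  0.01]
```

View pics/w1.png

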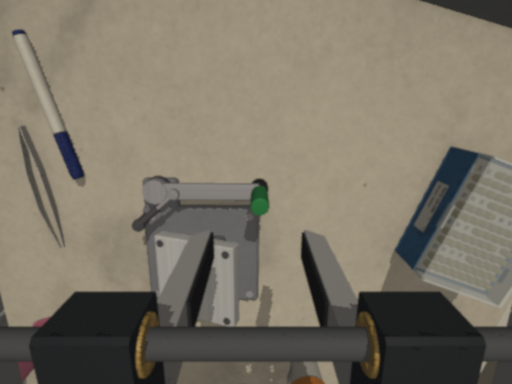

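The wrist view shows the post (260,198) centred between the fingers, at (0.590, 0.0455). I'll descend and close.

move_arm(targets=[0,1,40,0,0,0,-0.1,0,1,80,0,0,0,-0.1,0,1,113,0,0,0,-0.1,0,1,113,0,0,0,-0.1,0,1,113,0,0,0,1,0,1,113,0,0,0,1,0,1,113,0,0,0,1,0,1,113,0,0,0,1,0,1,113,0,0,0,1,0,1,113,0,0,0,1,0,1,113,0,0,0,1,0,1,113,0,0,0,1], grip_force=20)

```text
time_s: 3.35
position: [0.5902, 0.0462, 0.0383]
tcp_rot: [[-0.252, 0.968, 0.002], [0.968, 0.252, 0.001], [0.0, 0.002, -1.0]]
wrist_force: [1.9, 1.2, 6.9]
finger_gap: 0.0156
grasp_force: 20.0
```

move_arm(targets=[13,-1,0,0,0,0,1,26,-3.5,0,0,0,0,1,38.3,-7.6,0,0,0,0,1,50,-13.4,0,0,0,0,1,61,-20.7,0,0,0,0,1,70.7,-29.3,0,0,0,0,1,79.3,-39,0,0,0,0,1,86.6,-50,0,0,0,0,1,92.4,-61.7,0,0,0,0,1,96.6,-74,0,0,0,0,1,99,-87,0,0,0,0,1,100,-100,0,0,0,0,1,100,-103,0,0,0,0,1,100,-103,0,0,0,0,1,100,-103,0,0,0,0,1,100,-103,0,0,0,0,1])

```text
time_s: 4.95
position: [0.4656, 0.1278, 0.0387]
tcp_rot: [[-0.261, 0.965, 0.003], [0.965, 0.261, 0.01], [0.009, 0.006, -1.0]]
wrist_force: [-3.1, 66.6, -4.4]
finger_gap: 0.0123
grasp_force: 34.1
```

The wrist force is high, so I'll look before moving again.

```bash
python3 - <<'E'
from h import *
im,P,K,W=cap("top")
im2,P2,_,_=cap("wrist");cv2.imwrite("pics/m.png",np.hstack([cv2.resize(im[170:260,150:270],(512,384),interpolation=cv2.INTER_CUBIC),im2])[:, :1024][:, ::1]); 
a=cv2.imread("pics/m.png");cv2.imwrite("pics/m.png",cv2.resize(a,(800,300)))
E
```

```text
(no output)
```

View pics/m.png

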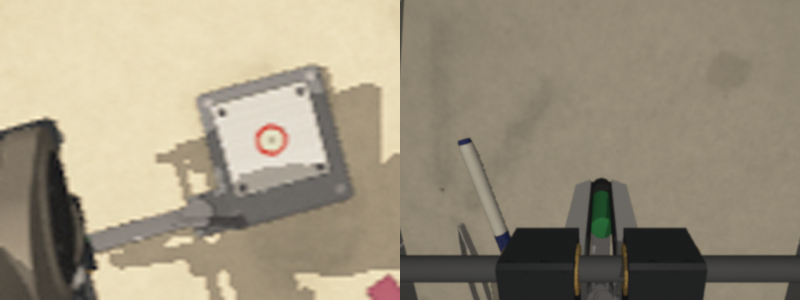

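The leg is fully out, with the post at the edge of the pads. I'll open and retreat up.

move_arm(targets=[0,0,0,0,0,0,0.4,0,0,0,0,0,0,0,0,0,0,0,0,0,0,0,0,0,0,0,0,0,0,0,-50,0,0,0,0,0,0,-100,0,0,0,0,0,0,-130,0,0,0,0,0,0,-160,0,0,0,0,0,0,-160,0,0,0,0])

```text
time_s: 5.95
position: [0.4659, 0.1169, 0.2007]
tcp_rot: [[-0.251, 0.968, 0.004], [0.968, 0.251, 0.003], [0.002, 0.005, -1.0]]
wrist_force: [0.7, 1.5, -0.7]
finger_gap: 0.0469
grasp_force: 0.0
```

```bash
python3 - <<'E'
from h import *
s=readout.sense();print(s["position"],s["wrist_force"],s["finger_gap"])
im,P,K,W=cap("wrist")
hsv=cv2.cvtColor(im,cv2.COLOR_BGR2HSV);H,S,V=[hsv[...,i].astype(int) for i in range(3)];Z=P[...,2]
m=(H>45)&(H<85)&(S>90)&(Z>.06)&(Z<.08);p=cv2.minEnclosingCircle(P[m][:,:2].astype(np.float32))[0];print("post",m.sum(),p,np.degrees(np.arctan2(p[1]-.0203,p[0]-.4935))-14.6)
rel((.472,-.245,.22),down(-20))
E
```

```text
[0.4659181  0.11690485 0.20069155] [ 0.69012379  1.45333586 -0.7448027 ] 0.046886677709002164
post 208 (0.4679490029811859, 0.11715400964021683) 90.17846745098112
[-351.9  -84.   -21.9] [ 0.12 -0.12 34.54]
```

move_arm(targets=[-352,-84,-52,0,0,34.5,0,-352,-84,-52,0,0,34.5,0,-352,-84,-52,0,0,34.5,0,-352,-84,-52,0,0,34.5,0,-352,-84,-52,0,0,34.5,0,-352,-84,-52,0,0,34.5,0,-352,-84,-52,0,0,34.5,0,-352,-84,-52,0,0,34.5,0,-352,-84,-52,0,0,34.5,0,-352,-84,-52,0,0,34.5,0,-352,-84,-52,0,0,34.5,0,-352,-84,-52,0,0,34.5,0])

```text
time_s: 7.2
position: [0.4717, -0.2438, 0.2491]
tcp_rot: [[0.339, 0.941, -0.001], [0.941, -0.339, 0.0], [0.0, -0.001, -1.0]]
wrist_force: [-0.4, 0.2, -0.6]
finger_gap: 0.0467
grasp_force: 0.0
```

```bash
python3 - <<'E'
from h import *
s=readout.sense();print(s["position"],s["joint_pos"])
im,P,K,W=cap("wrist");cv2.imwrite("pics/w2.png",im);Z=P[...,2]
hsv=cv2.cvtColor(im,cv2.COLOR_BGR2HSV);H,S,V=[hsv[...,i].astype(int) for i in range(3)]
near=np.hypot(P[...,0]-.472,P[...,1]+.245)
m=(Z>.148)&(Z<.158)&(near<.025);print("probe",m.sum(),np.nanmean(P[m],0),cv2.minAreaRect(P[m][:,:2].astype(np.float32)))
m=(Z>.066)&(Z<.074)&(near<.05);print("holder",m.sum(),cv2.minAreaRect(P[m][:,:2].astype(np.float32)))
rel((.472,-.245,.111),down(-20))
E
```

```text
[ 0.47166242 -0.24377116  0.24906803] [-23.79706133  11.24875966  51.31083012 109.56657839  -9.78843726
  63.72417066  11.50645641]
probe 615 [ 0.47247843 -0.2440669   0.15233999] ((0.4721285104751587, -0.24497079849243164), (0.02292904257774353, 0.02254251204431057), 73.95960998535156)
holder 1692 ((0.47224918007850647, -0.24505360424518585), (0.05620618537068367, 0.05601441115140915), 67.72550201416016)
[ -1.    0.7 138.2] [-0.02 -0.02  0.16]
```

View pics/w2.png

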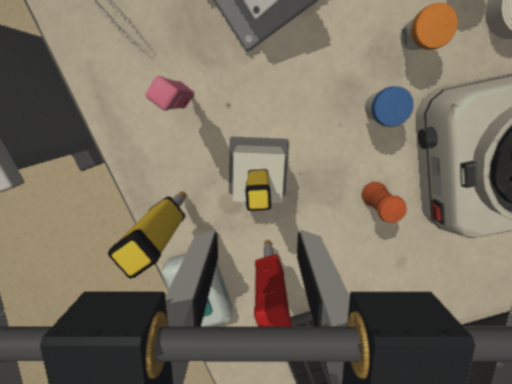

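The probe (258,195) is centred between the fingers at (0.472,-0.245), clear of the decoys. I'll descend, grip and lift.

move_arm(targets=[-1,0.5,40,0,0,-3,0,-1,0.5,80,0,0,-3,0,-1,0.5,120,0,0,-3,0,-1,0.5,138,0,0,-3,0,-1,0.5,138,0,0,-3,0,-1,0.5,138,0,0,-3,1,-1,0.5,138,0,0,-3,1,-1,0.5,138,0,0,-3,1,-1,0.5,138,0,0,-3,1,-1,0.5,138,0,0,-3,1,-1,0.5,138,0,0,-3,1,-1,0.5,138,0,0,-3,1], grip_force=30)

```text
time_s: 8.45
position: [0.4724, -0.2461, 0.1124]
tcp_rot: [[0.291, 0.957, 0.001], [0.957, -0.291, 0.0], [0.001, 0.001, -1.0]]
wrist_force: [-0.5, 2.1, 9.3]
finger_gap: 0.0221
grasp_force: 30.0
```

move_arm(targets=[0,0,-15,0,0,0,1,0,0,-30,0,0,0,1,0,0,-50,0,0,0,1,0,0,-75,0,0,0,1,0,0,-100,0,0,0,1,0,0,-120,0,0,0,1,0,0,-120,0,0,0,1,0,0,-120,0,0,0,1])

```text
time_s: 9.25
position: [0.4719, -0.246, 0.2322]
tcp_rot: [[0.291, 0.957, 0.001], [0.957, -0.291, 0.0], [0.001, 0.001, -1.0]]
wrist_force: [0.4, 0.1, -1.8]
finger_gap: 0.0214
grasp_force: 30.0
```

```bash
python3 - <<'E'
from h import *
s=readout.sense();print(s["position"],s["wrist_force"],s["finger_gap"])
# tip seen from the side camera
im,P,K,W=cap("side");cv2.imwrite("pics/s2.png",cv2.resize(im[100:300,130:330],(600,600),interpolation=cv2.INTER_CUBIC))
n=np.array([-np.sin(np.radians(20))*np.cos(np.radians(14.6)),-np.sin(np.radians(20))*np.sin(np.radians(14.6)),np.cos(np.radians(20))])
# spot from initial top view, refined with stand geometry from post/hinge measured
xs=np.array([np.cos(np.radians(14.6)),np.sin(np.radians(14.6))]);ys=np.array([-xs[1],xs[0]])
hinge=(np.array([.590,.0455])-.1*xs+np.array([.468,.1172])-.1*ys)/2
print("hinge",hinge,"origin",hinge+.04*xs-.075*ys)
D=np.load("top.npz");hsv=cv2.cvtColor(D["im"],cv2.COLOR_BGR2HSV);m=np.zeros((384,512),bool)
m[200:224,220:243]=((hsv[...,0]<8)|(hsv[...,0]>172))[200:224,220:243]&(hsv[...,1]>80)[200:224,220:243]
v,u=np.nonzero(m);(cx,cy),r=cv2.minEnclosingCircle(np.c_[u,v].astype(np.float32));
Kt,Wt=D["K"],D["W"];d=Wt[:3,:3]@[(cx-Kt[0,2])/Kt[0,0],(cy-Kt[1,2])/Kt[1,1],1];t=(.064-Wt[2,3])/d[2];print("spot ray",Wt[:3,3]+t*d,cx,cy)
E
```

```text
[ 0.47191373 -0.24598273  0.23215059] [ 0.35085765  0.08824733 -1.82047727] 0.021415744149332894
hinge [0.49321801 0.02036107] origin [ 0.55083158 -0.04213434]
spot ray [ 0.55107179 -0.04189184  0.064     ] 231.0 211.5
```

View pics/s2.png

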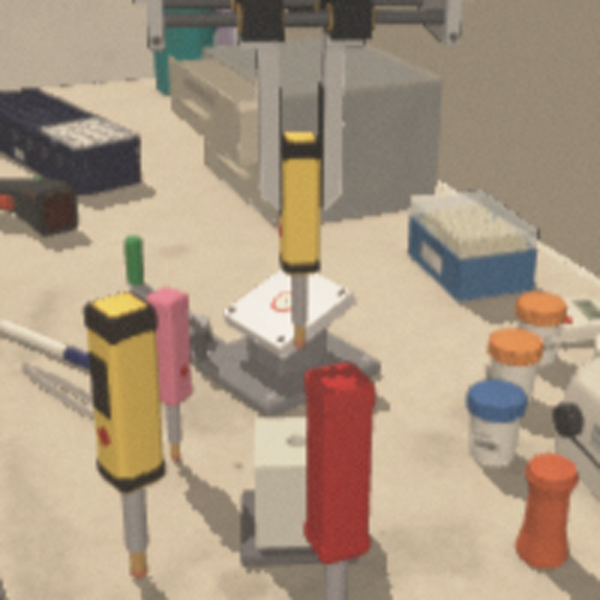

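The probe hangs straight in the fingers. I'll move above the spot, tilted, with a standoff.

```bash
cat >> h.py <<'E'
a,b=np.radians(14.6),np.radians(20); xs=np.array([np.cos(a),np.sin(a),0])
n=np.r_[-np.sin(b)*xs[:2],np.cos(b)]; yt=np.r_[np.cos(b)*xs[:2],np.sin(b)]
RP=np.c_[np.cross(yt,-n),yt,-n]; SPOT=np.array([.551,-.042,.064])
E
python3 -c "
from h import *
rel(SPOT+n*(.0944+.03),RP)"
```

```text
[195.9 -19.6  50.6] [-19.48   5.48 -31.2 ]
```

move_arm(targets=[40,-4,0,-4,1,-6,1,80,-8,0,-8,2,-12,1,120,-12,15,-12,3.5,-19,1,160,-16,30,-16,4.5,-25,1,196,-19.5,50,-19.5,5.5,-31.2,1,196,-19.5,50,-19.5,5.5,-31.2,1,196,-19.5,50,-19.5,5.5,-31.2,1,196,-19.5,50,-19.5,5.5,-31.2,1,196,-19.5,50,-19.5,5.5,-31.2,1])

```text
time_s: 10.2
position: [0.5106, -0.0539, 0.1819]
tcp_rot: [[-0.25, 0.91, 0.331], [0.968, 0.235, 0.085], [-0.0, 0.342, -0.94]]
wrist_force: [-0.6, 0.2, -0.2]
finger_gap: 0.0217
grasp_force: 30.0
```

```bash
python3 - <<'E'
from h import *
s=readout.sense();print(s["position"],s["wrist_force"],s["joint_pos"]); R=np.array(s["tcp_rot"])
print(n@s["wrist_force"])
tip=s["position"]+R[:,2]*.0944;print("tip-spot",tip-SPOT,(tip-SPOT)@n,"ang",np.degrees(np.arccos(-R[:,2]@n)))
rel(SPOT+n*.0944,RP)
im,P,K,W=cap("side");cv2.imwrite("pics/s3.png",cv2.resize(im[150:250,170:270],(600,600),interpolation=cv2.INTER_CUBIC))
E
```

```text
[ 0.51060373 -0.05387073  0.18187788] [-0.60487995  0.18243829 -0.17485571] [-38.35623652  -0.86692179  42.09430188 129.97591373 -10.54952601
  32.03352837  26.35363562]
0.020161625723315146
tip-spot [-0.00910661 -0.00382435  0.02917854] 0.030762634827135125 ang 0.06253077351733138
[ 1.3 -0.8 30.8] [ 0.01  0.06 -0.1 ]
```

View pics/s3.png

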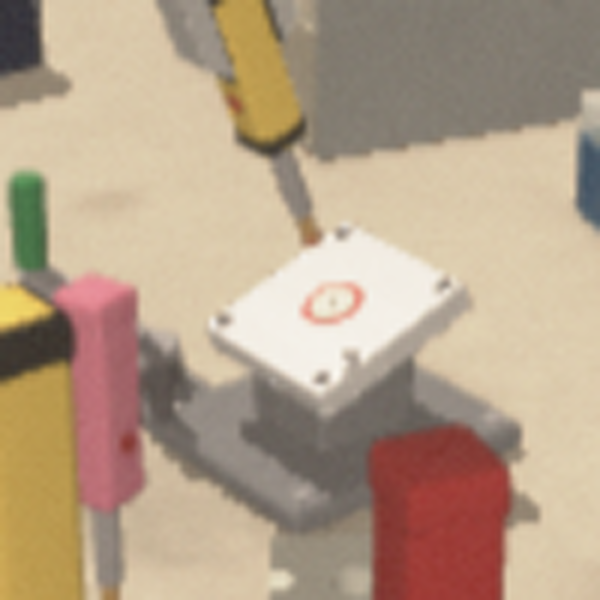

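The tip (312,240) is in line with the ring (333,302). I'll press in gently.

move_arm(targets=[1,-0.5,10,0,0,0,1,1,-0.5,20,0,0,0,1,1,-0.5,25,0,0,0,1,1,-0.5,28,0,0,0,1,1,-0.5,31,0,0,0,1,1,-0.5,33,0,0,0,1,1,-0.5,34,0,0,0,1,1,-0.5,34,0,0,0,1,1,-0.5,34,0,0,0,1])

```text
time_s: 11.15
position: [0.5208, -0.0493, 0.1496]
tcp_rot: [[-0.252, 0.909, 0.331], [0.968, 0.237, 0.086], [-0.0, 0.342, -0.94]]
wrist_force: [-1.2, -1.5, 1.1]
finger_gap: 0.022
grasp_force: 30.0
```

```bash
cat > chk.py <<'E'
from h import *
s=readout.sense(); R=np.array(s["tcp_rot"]); print(s["wrist_force"],n@s["wrist_force"],s["finger_gap"],s["grasp_force"])
tip=s["position"]+R[:,2]*.0944;d=tip-SPOT;print("tip-spot",d,"along n",d@n,"lat",np.linalg.norm(d-n*(d@n)),"ang",np.degrees(np.arccos(-R[:,2]@n)))
E
python3 chk.py
```

```text
[-1.2271009  -1.50730993  1.12941767] 1.5973958411320595 0.021950025915071798 29.999850690364838
tip-spot [ 0.00106596  0.00087694 -0.00314363] along n -0.003382453799164435 lat 0.0005888027493650102 ang 0.024491523149855424
```

move_arm(targets=[0,0,1,0,0,0,1,0,0,2,0,0,0,1,0,0,3,0,0,0,1,0,0,3,0,0,0,1,0,0,3,0,0,0,1,0,0,3,0,0,0,1,0,0,3,0,0,0,1])

```text
time_s: 11.85
position: [0.5218, -0.0489, 0.1466]
tcp_rot: [[-0.252, 0.909, 0.331], [0.968, 0.237, 0.086], [-0.0, 0.342, -0.94]]
wrist_force: [-1.6, -2.4, 1.9]
finger_gap: 0.0218
grasp_force: 30.0
```

```bash
python3 chk.py; python3 - <<'E'
from h import *
f=[]
for i in range(12):
    vision.capture("wrist"); f.append(n@readout.sense()["wrist_force"])
print("mean force",np.mean(f),np.std(f))
im,P,K,W=cap("side");cv2.imwrite("pics/s4.png",cv2.resize(im[150:250,170:270],(600,600),interpolation=cv2.INTER_CUBIC))
E
```

```text
[-1.56922854 -2.43630196  1.85390147] 2.4715149727971495 0.021753435097002873 30.000135004520416
tip-spot [ 0.00205311  0.00118245 -0.00608331] along n -0.006497915575967543 lat 0.0006302574397076832 ang 0.019951575527550478
mean force 2.408679610725034 0.4266026777446743
```

View pics/s4.png

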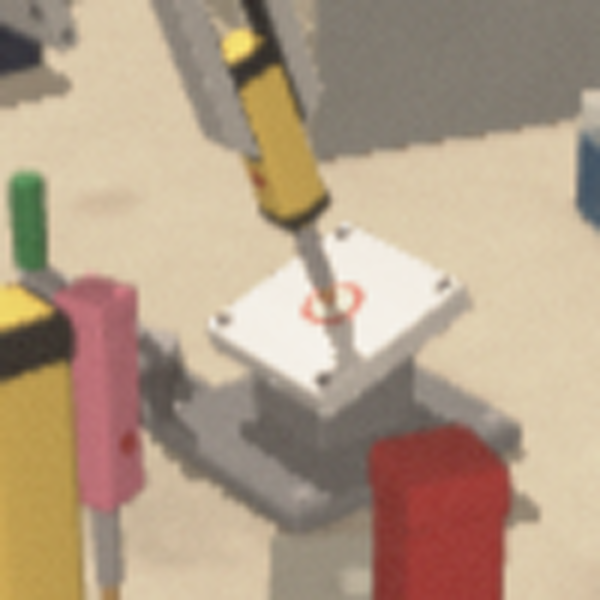

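The tip sits at the centre of the ring (332,302). The measured force plus the probe's weight comes to about 3.3 N, which is close to half travel, so I'm handing in.

```bash
python3 -c "
from workcell import workorder
print(workorder.hand_in())"
```

```text
the job is handed in; nothing more can be done
None
```

The job is handed in, with no verdict returned: the leg measured 90° out at its stop after release, and the gripper is holding the probe square on the spot, its tip pushed in about 6 mm at roughly 3.3 N.

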